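# Pack a pile of glaze sample tiles into a slide-top sample case

## Task

Pack the pile of three glazed tiles into the wooden sample case: slide the case's cover back, lift the pile out of its stock cradle in one piece, tilt it into the front well one end first, under the edge of the cover, until all three tiles lie flat on the bottom, and slide the cover fully shut over them. The cradle lets you take the pile only by its two short ends and the case only by its two long sides, so put it down on the bare counter in between and take it again; keep the three tiles together all the way, and leave the cups and the spice jar where they stand.

Things in the scene. Friction and masses are not known exactly. Their poses are not given: they have to be found in the camera images.
- case: pale wooden sample case, fixed, 153 mm long (its x) by 70 wide (y) by 37 high: front well (-x) for the tiles, rear well (+x) for colour chips. Origin: centre of its underside on the counter, z up. It stands left or right of the counter's middle, its rear end (+x) pointing to the right seen from the robot (world -y) within 26 degrees. The 6 mm floor board reaches under all walls
- well (a point): centre of the floor of the front well, 6 mm above the counter; axes as the case's. In this frame, mm: the well spans x -37.2..37.2, y -28..28. Front wall 6 thick, 19 high above the well floor; wall between the wells x 37.2..43.2, 22 high. Side walls 7 thick, 31 high, each with a notch for the fingers from x -32 to 24, open above and down to the floor board
- cover (a joint): slide of the cover, m: 0 shut, 0.0672 right back at its stop (grows towards the case's +x). Starts at 0 to 0.045; 1 N moves it, it stays where left. A dark wooden plate 82 x 62 x 5 mm, its underside 23 mm above the well floor. Its front edge is at x = -40 mm + joint in the well's frame: right back it still overhangs 10 mm of the well, so the 70 mm pile cannot go straight down
- cover_pull (a point): middle of the pull bar on the cover, moving with it: a wooden bar 12 mm thick (along the case's x), 36 mm wide (along y), standing 14 mm above the cover's top; this point is 7 mm above the cover's top, 7 mm below the bar's top and 41 mm above the counter. Axes as the case's
- cradle: stock cradle of pale wood, fixed: base 58 mm (its x) by 69 (y) by 10 thick, two cheeks along the long sides of the pile (56 mm long, 6 thick, 55 apart, tops 41 mm above the counter) and open ends past which the tiles project 6 mm; the pile lies on the base with its length along x. Origin: centre of its underside, z up.
- tile_0: glazed ceramic tile, cream glaze over a terracotta body, 70 mm (its x) by 52 mm (its y) by 6 mm thick (z), 52 g; lowest of the pile. Origin: centre of its underside, z up. All three are alike and lie in the cradle as one loose pile 18 mm thick, edges up to 2 mm out of true
- tile_1: glazed ceramic tile, grey-green glaze over a terracotta body, 70 mm (its x) by 52 mm (its y) by 6 mm thick (z), 52 g; middle of the pile. Origin: centre of its underside, z up. All three are alike and lie in the cradle as one loose pile 18 mm thick, edges up to 2 mm out of true
- tile_2: glazed ceramic tile, dark blue glaze over a terracotta body, 70 mm (its x) by 52 mm (its y) by 6 mm thick (z), 52 g; top of the pile. Origin: centre of its underside, z up. All three are alike and lie in the cradle as one loose pile 18 mm thick, edges up to 2 mm out of true
- cup_a: bystander: small pale clay cup, 56 mm across and 53 mm high, standing on the counter; origin: centre of its underside
- cup_b: bystander: small pale clay cup, 52 mm across and 53 mm high, standing on the counter; origin: centre of its underside
- cup_c: bystander: small pale clay cup, 54 mm across and 57 mm high, standing on the counter; origin: centre of its underside
- spice_jar: bystander: spice jar with a red cap, 41 mm across and 105 mm high, standing on the counter; origin: centre of its underside. Behind the work a fixed wooden stool, its top 0.36 m above the counter, begins at world x = 0.61 m between y = -0.05 and 0.29 m: keep the wrist clear of it

How it is judged:
On the way, in this order (a step that is already met when the one before it is completed fails the run):
1. the three tiles are lifted together clear of the cradle (height (world z) of each of tile_0, tile_1, tile_2 above 0.044 m), for 0.1 s.
2. the pile stands on the bare counter, let go, to be taken another way (height (world z) of tile_0 below 0.004 m and height (world z) of tile_2 below 0.016 m and angle between tile_2's own z axis and vertical below 0.06 rad and contact force between each of tile_0, tile_1, tile_2 and the fingers below 0.2 N), for 0.2 s.
3. the three tiles lie flat in the front well (x of tile_0 in the frame of well between -0.005 and 0.005 m and y of tile_0 in the frame of well between -0.005 and 0.005 m and z of tile_0 in the frame of well between -0.003 and 0.0155 m and angle between each of tile_0, tile_1, tile_2's own z axis and vertical below 0.06 rad and angle between the x axis of each of tile_0, tile_1, tile_2 and the x axis of well, either way round below 0.12 rad and x of tile_1 in the frame of well between -0.005 and 0.005 m and y of tile_1 in the frame of well between -0.005 and 0.005 m and z of tile_1 in the frame of well between -0.003 and 0.0155 m and x of tile_2 in the frame of well between -0.005 and 0.005 m and y of tile_2 in the frame of well between -0.005 and 0.005 m and z of tile_2 in the frame of well between -0.003 and 0.0155 m), for 0.2 s.
At the end, for the whole second after the job is handed in: All three tiles rest in the front well, flat on its floor or on each other (underside at most 15.5 mm above the well floor, tilted less than 3.5 degrees, centred within 5 mm and lengthways along the well within 7 degrees), and the cover is shut to within 3 mm (all of step 3 and value of joint cover below 0.003 m and linear speed of each of tile_0, tile_1, tile_2 below 0.02 m/s); the robot touches nothing.
It fails at once if the pile comes apart: top and bottom tile more than 40 mm from each other (distance between tile_0 and tile_2 above 0.04 m).
It fails at once if a cup is pushed more than 15 mm from its place or knocked over (distance of cup_a from where it was at the start of the episode above 0.015 m or angle between cup_a's own z axis and vertical above 0.35 rad).
It fails at once if a cup is pushed more than 15 mm from its place or knocked over (distance of cup_b from where it was at the start of the episode above 0.015 m or angle between cup_b's own z axis and vertical above 0.35 rad).
It fails at once if a cup is pushed more than 15 mm from its place or knocked over (distance of cup_c from where it was at the start of the episode above 0.015 m or angle between cup_c's own z axis and vertical above 0.35 rad).
It fails at once if the spice jar is pushed more than 15 mm from its place or knocked over (distance of spice_jar from where it was at the start of the episode above 0.015 m or angle between spice_jar's own z axis and vertical above 0.35 rad).
It also fails if it takes over 72 s, if anything falls off the work surface, if the arm or the gripper's body presses on something with over 40 N, if the wrist force passes 120 N, or if a joint passes its speed limit or range.

## Robot

A 6-joint arm with a two-finger parallel gripper is mounted at the origin on a cart in front of the work surface, level with it; the furniture and walls round the work are solid. World frame = base frame: x ahead of the robot, y to its left, z up, the work surface at z = 0. Lengths are in m, angles in rad, forces in N, time in s.
With the tool pointing down it reaches from about 0.3 to 0.775 m from the base axis. Payload 14.6 kg.
Tool frame: the origin (TCP) lies on the centre line of the jaws, within the pads' length; the fingertips stand 19 mm ahead of it and the grasp point (between the pads) is the TCP (manip.finger_overhang is the distance from the TCP to the fingertips, in m); z points along the fingers, y is the line along which they close (so a half turn about z gives the same grasp; the last joint's range is limited). The gripper opens to 94 mm and grips with 3 to 60 N. Pads are 16 mm wide; open, the fingers measure 119 mm over their backs; the gripper's body (75 mm by 177 mm) begins 78 mm behind the grasp point.
Start: joints at [-0.787, 0.3, 1.521, -0, 1.321, -0.067], TCP at [0.413, -0.363, 0.224] pointing down, gripper open.
Joint ranges: [-3.03, 3.03], [-0.79, 2.21], [0.23, 2.52], [-1.04, 4.18], [0, 3.07], [-2.55, 2.55]. Speed limits (rad/s): [2.22, 2.22, 2.57, 3.14, 3.14, 3.14].

## Interface

Orientations are given as a rotation vector (axis times angle).
In Python, from rig import manip, eyes, ticket, look_for, outline_of, landmark_of gives the robot as it stands.
- The arm moves only by the tool step_arm, never from a script. Its argument "moves" is a list of rows, each an object with "slide": the shift along the tool's x, y, z each as a share of 0.6 m, from -1 to 1, a list of three; "twist": the turn about the tool's z as a share of 180 degrees, from -1 to 1; "gripper": the opening, from -1 (shut) to 1 (fully open). In form: [{"slide": [tx, ty, tz], "twist": twist, "gripper": gripper}, ...]. A call has 1 to 10 rows; each row is the pose to reach, as a shift and turn from the pose commanded when the call began, along the tool's axes at that moment, turning the shorter way round; what a row does not reach only later rows make up. A row lasts 1/8 s, in which the tool goes at most 62.5 mm and 10.7 degrees, less where a joint would pass 70% of its speed; a pose out of reach is approached as far as the arm can. A call with a number of a shift or a turn outside -1 to 1 is refused whole. A call with a gripper value outside its range is refused whole. The fingers move at their own pace and stop on an object; "force" is the grip in N (left out, the last holds). Time passes only in rows, so rows that repeat a pose let the fingers close. It gives the time, the measured TCP pose, the force, the opening and the grip force at its end, in the units of the state.
- manip.sense(): the state, without advancing time (a new reading comes with each control period).
- eyes.camera(name): name is "scene" or "side" or "wrist"; returns (picture, depth): 384x512x3 uint8, blue, green, red; 384x512 float32, m along the optical axis (not along the pixel's ray), 0 where there is no reading.
- eyes.camera_info(name): a dict with "K" (3x3 intrinsics, pixels), "k1" (the pictures are not rectified: a ray, as slopes to the right and down, at radius r is drawn at 1 + k1 r^2 times it, then the intrinsics apply), "R" (3x3) and "t" (3): a world point X has camera coordinates R X + t. Camera axes: x right, y down, z forward; pixel columns grow to the right and rows downward; lengths in m; the calibration is good to about 2 mm. A picture is of the moment at which its call begins: read the wrist's pose just before it. camera_info takes no time and is no camera call; for the wrist camera it gives the pose at the moment of the call.
- ticket.job_done(): hands the job in; it is judged then, once.
Trained networks look in the newest picture that a camera, given by its name, has taken for a name from the list of things; names that differ only in an ending like _2 or _b are one class to them, and where a whole thing is asked for, a point or a joint stands for the part that bears it (a point fixed in the world has none). Each returns a list of dicts, best first, with "score" (0 to 1); they miss things now and then, are a little off and sometimes report something else, mostly with a low value. They report only what shows in the picture. A call takes as long as a camera call.
- look_for(label, camera): "point" ([x, y, z] in m, in world coordinates, good to about 4 mm: the middle of the surface that is visible of it).
- outline_of(label, camera): "mask" (384x512 bool, what is visible of it).
- landmark_of(label, camera): "point" ([x, y, z] in m, in world coordinates, good to about 4 mm: a listed point, or the origin of a listed thing).
The state is a dict: "t": time; "joint_positions": joint angles; "joint_vel": joint speeds; "joint_efforts": joint torques, N m; "eef_pos": TCP position; "tool_rot": TCP orientation; "contact_force": force on the tool from outside, world axes, zero at the start; "ft_torque": the same for the moment, N m; "width": finger opening in m; "grasp_force": force on a finger pad.
Only numpy, scipy, OpenCV 4.12 (cv2) and the standard library are available. Lean on these libraries where they do the work, as an engineer would, in place of code of your own. Each camera call takes 0.05 s, during which the arm holds its last target. There are 200 camera calls.

## Working session

There is one attempt and no reset: what is moved stays moved. The work goes in short steps, Python scripts to look and compute and a tool call to move; the robot and the scene stay as the last step left them, time stands still between calls to the robot, and variables do not carry over. Pictures are saved under pics/ and viewed, at most 10 in all, crops included, and the job is handed in when it is done.

Besides the shell and the picture viewer there is one more tool, called after "Request:" by a JSON object that holds its "method" and its "body", one argument or row to a line. step_arm: Moves the arm, as the interface text tells. Its arguments: {"type":"object","properties":{"moves":{"type":"array"},"force":{"type":"number"}},"required":["moves"]}

```bash
ls; mkdir -p pics
cat > h.py <<'E'
import numpy as np, cv2
from rig import manip, eyes, ticket, look_for, outline_of, landmark_of
from scipy.spatial.transform import Rotation as Rn
def cloud(cam):
    im,d=eyes.camera(cam); c=eyes.camera_info(cam); K=np.array(c["K"]);R=np.array(c["R"]);t=np.array(c["t"])
    v,u=np.mgrid[0:384,0:512]
    p=cv2.undistortPoints(np.stack([u.ravel(),v.ravel()],1).astype(np.float64)[:,None],K,np.array([c["k1"],0,0,0.]))[:,0]
    X=np.c_[p,np.ones(len(p))]*d.reshape(-1,1)
    W=(X-t)@R
    W[d.ravel()==0]=np.nan
    return im,W.reshape(384,512,3)
E
python3 - <<'E'
from h import *
s=manip.sense();print(s)
for c in("scene","side"):
    im,W=cloud(c);cv2.imwrite(f"pics/{c}0.png",im);np.save(f"{c}0.npy",W)
    for l in["case","well","cover","cover_pull","cradle","tile_0","tile_2","cup_a","spice_jar"]:
        for r in landmark_of(l,c)[:4]: print(c,l,round(r["score"],2),np.round(r["point"],4))
E
```

```text
pics
{'t': 0.0, 'joint_positions': array([-7.86614113e-01,  3.00439046e-01,  1.52158260e+00, -2.21342584e-05,
        1.32069499e+00, -6.66075746e-02]), 'joint_vel': array([-1.06477008e-03, -8.23191526e-06,  1.10519934e-03, -1.40449539e-04,
        1.02640428e-03,  6.52336317e-04]), 'joint_efforts': array([-1.34188889e-03, -5.31817889e+01, -3.52738345e+01,  7.08129723e-02,
        2.44702416e-02, -7.42102861e-05]), 'eef_pos': array([ 0.41331196, -0.36250269,  0.22390326]), 'tool_rot': array([-2.86064547e+00, -1.29605069e+00,  6.51270613e-04]), 'contact_force': array([0.93319141, 0.53680723, 0.34233423]), 'ft_torque': array([-0.0121421 , -0.0219639 , -0.01732569]), 'grasp_force': 0.0, 'width': 0.0940451829174404}
scene case 0.91 [0.4727 0.2372 0.0027]
scene well 0.65 [0.482  0.264  0.0098]
scene well 0.31 [ 0.4573 -0.1613  0.0067]Traceback (most recent call last):
  File "<stdin>", line 6, in <module>
ValueError: it knows: case, cover_pull, cradle, cup, spice_jar, tile, well
```

Run:
```python
from h import *
for c in("scene","side"):
    im,W=cloud(c);cv2.imwrite(f"pics/{c}0.png",im);np.save(f"{c}0.npy",W)
    for l in["case","well","cover_pull","cradle","tile","cup","spice_jar"]:
        for r in landmark_of(l,c)[:4]: print(c,l,round(r["score"],2),np.round(r["point"],4))
a=cv2.imread("pics/scene0.png");b=cv2.imread("pics/side0.png")
cv2.imwrite("pics/both0.png",np.vstack([a,b])[:,:][:768]);
```

```text
scene case 0.57 [0.4689 0.2375 0.0042]
scene case 0.22 [0.483  0.2658 0.036 ]
scene well 0.78 [0.4808 0.2633 0.0077]
scene cover_pull 0.72 [0.4813 0.2679 0.0426]
scene cover_pull 0.35 [ 0.5873  0.0882 -0.0017]
scene cradle 0.53 [ 0.4606 -0.1699 -0.0008]
scene tile 0.58 [ 0.4592 -0.1647  0.0201]
scene tile 0.54 [ 0.4639 -0.1635  0.0168]
scene tile 0.4 [ 0.4609 -0.1628  0.0082]
scene cup 0.95 [ 0.3787  0.0926 -0.0031]
scene cup 0.9 [ 0.5885  0.0843 -0.0018]
scene cup 0.64 [ 0.5911  0.0098 -0.0016]
scene spice_jar 0.63 [ 0.3681 -0.0008 -0.0005]
side case 0.63 [ 0.471   0.2348 -0.0009]
side case 0.42 [ 0.4634 -0.1599  0.0008]
side case 0.4 [0.4776 0.2717 0.0075]
side well 0.91 [0.479  0.2717 0.0054]
side cover_pull 0.63 [0.4785 0.2667 0.0402]
side cover_pull 0.35 [ 0.4624 -0.1666  0.0015]
side cradle 0.53 [ 0.4576 -0.1665  0.0093]
side cradle 0.49 [ 0.4605 -0.1658  0.0019]
side tile 0.63 [ 0.4629 -0.1668  0.0225]
side tile 0.59 [ 0.4581 -0.1669  0.0077]
side tile 0.59 [ 0.4632 -0.16    0.0165]
side cup 0.92 [0.3859 0.0912 0.002 ]
side cup 0.68 [0.5844 0.0931 0.001 ]
side cup 0.65 [ 0.5942  0.0115 -0.0015]
side spice_jar 0.48 [ 0.3695 -0.0024  0.0004]
```

View pics/scene0.png

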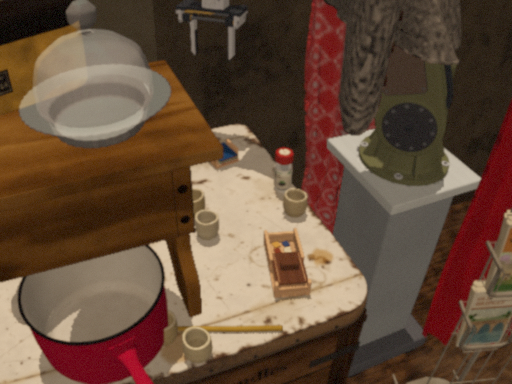

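View pics/side0.png

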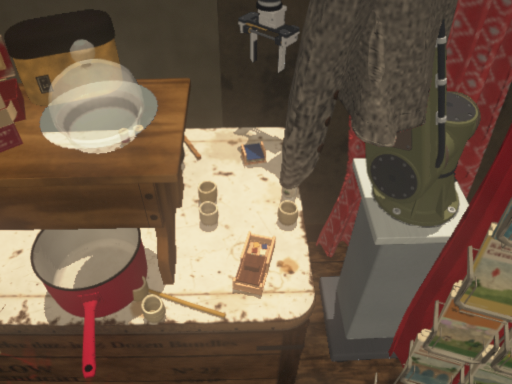

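```bash
cat >> h.py <<'E'
def go(pos,ydir=None):
    """print slide/twist to bring TCP to pos with closing line along world angle ydir (deg, mod 180)"""
    s=manip.sense();R=Rn.from_rotvec(s["tool_rot"]).as_matrix()
    d=R.T@(np.array(pos)-s["eef_pos"])/0.6
    cur=np.degrees(np.arctan2(R[1,1],R[0,1])); tw=0
    if ydir is not None:
        dy=(ydir-cur+90)%180-90; tw=-dy/180
    print("t %.2f"%s["t"],"eef",np.round(s["eef_pos"],4),"ycur %.1f"%cur,"q6 %.2f"%s["joint_positions"][5],"tilt %.4f"%R[2,2],"w %.4f"%s["width"],"F",np.round(s["contact_force"],1),"-> slide",np.round(d,4),"twist %.4f"%tw)
def topview(W,im,x0,x1,y0,y1,n=0.0005):pass
E
python3 - <<'E'
from h import *
go([0.44,-0.165,0.224],90)
print(eyes.camera_info("wrist"))
W=np.load("side0.npy")
for nm,c in(("case",(.47,.236)),("cradle",(.461,-.167))):
    for zl,zh in((.030,.045),(.02,.028)):
        m=(np.hypot(W[...,0]-c[0],W[...,1]-c[1])<.1)&(W[...,2]>zl)&(W[...,2]<zh)
        P=W[m][:,:2].astype(np.float32); print(nm,zl,len(P),cv2.minAreaRect(P*1000))
E
```

```text
t 0.95 eef [ 0.4135 -0.3627  0.2245] ycur -41.3 q6 -0.07 tilt -1.0000 w 0.0940 F [-0.   0.2  0.9] -> slide [ 0.2768 -0.184   0.0008] twist 0.2708
{'K': array([[270.34334972,   0.        , 258.05417361],
       [  0.        , 270.34334972, 196.17230192],
       [  0.        ,   0.        ,   1.        ]]), 'k1': -0.050414022396245, 'R': array([[ 7.52130640e-01, -6.59013892e-01, -4.36020546e-04],
       [-6.34600317e-01, -7.24445599e-01,  2.69185830e-01],
       [-1.77713075e-01, -2.02186212e-01, -9.63088157e-01]]), 't': array([-0.54918789, -0.02915262,  0.39136054])}
case 0.03 901 ((471.5242919921875, 237.77462768554688), (153.67092895507812, 70.41352844238281), 74.24402618408203)
case 0.02 177 ((470.56884765625, 237.5657958984375), (155.6015625, 68.81204986572266), 73.31937408447266)
cradle 0.03 92 ((460.0578308105469, -163.16592407226562), (68.23348236083984, 60.10622787475586), 8.60466480255127)
cradle 0.02 187 ((462.4610595703125, -165.27117919921875), (66.54359436035156, 77.02265930175781), 11.620577812194824)
```

Request:
{"method": "step_arm", "body": {
  "moves": [
    {"slide": [0.28,-0.18,0.0],"twist": 0.215,"gripper": 1},
    {"slide": [0.28,-0.18,0.0],"twist": 0.215,"gripper": 1},
    {"slide": [0.28,-0.18,0.0],"twist": 0.215,"gripper": 1},
    {"slide": [0.28,-0.18,0.0],"twist": 0.215,"gripper": 1},
    {"slide": [0.28,-0.18,0.0],"twist": 0.215,"gripper": 1}
  ]
}}

```text
t: 1.58
eef_pos: [0.4433, -0.164, 0.2247]
tool_rot: [3.129, 0.279, 0.001]
contact_force: [0.4, 0.4, 0.3]
width: 0.0939
grasp_force: 0.0
```

Run:
```python
from h import *
go([0.46,-0.165,0.1],100)
im,W=cloud("wrist");cv2.imwrite("pics/w1.png",im);np.save("w1.npy",W)
for l in["cradle","tile"]:
    for r in landmark_of(l,"wrist")[:4]: print(l,round(r["score"],2),np.round(r["point"],4))
for zl,zh in((.034,.046),(.024,.033),(.004,.014)):
    m=(np.hypot(W[...,0]-.46,W[...,1]+.165)<.07)&(W[...,2]>zl)&(W[...,2]<zh)
    P=W[m][:,:2].astype(np.float32); print(zl,len(P),np.median(W[m][:,2]),cv2.minAreaRect(P*1000))
```

```text
t 1.57 eef [ 0.4433 -0.164   0.2247] ycur -79.8 q6 0.96 tilt -1.0000 w 0.0939 F [0.4 0.4 0.3] -> slide [0.027  0.0065 0.2079] twist 0.0010
tile 0.91 [ 0.4607 -0.1663  0.0225]
0.034 421 0.04022677166702953 ((459.48907470703125, -167.89315795898438), (66.86932373046875, 54.5284309387207), 10.61142349243164)
0.024 2130 0.028012400678669745 ((462.33447265625, -167.97625732421875), (62.931884765625, 70.93832397460938), 10.263408660888672)
0.004 43 0.008893929558049775 ((492.0074768066406, -161.63681030273438), (1.4632568359375, 54.96941375732422), 10.403374671936035)
```

View pics/w1.png

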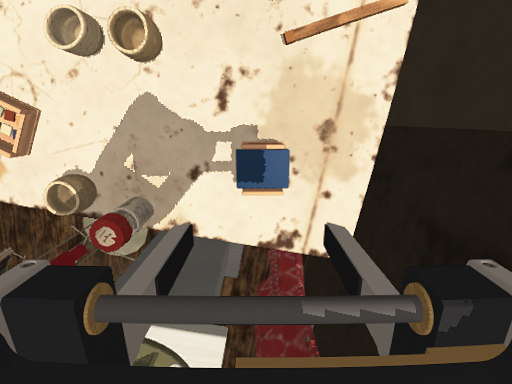

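Request:
{"method": "step_arm", "body": {
  "moves": [
    {"slide": [0.026,0.0115,0.08],"twist": -0.002,"gripper": 1},
    {"slide": [0.026,0.0115,0.18],"twist": -0.002,"gripper": 1},
    {"slide": [0.026,0.0115,0.26],"twist": -0.002,"gripper": 1},
    {"slide": [0.026,0.0115,0.305],"twist": -0.002,"gripper": 1},
    {"slide": [0.026,0.0115,0.322],"twist": -0.002,"gripper": 1},
    {"slide": [0.026,0.0115,0.322],"twist": -0.002,"gripper": 1},
    {"slide": [0.026,0.0115,0.322],"twist": -0.002,"gripper": 1}
  ]
}}

```text
t: 2.6
eef_pos: [0.4602, -0.1697, 0.0324]
tool_rot: [3.128, 0.285, 0.002]
contact_force: [0.1, -0.5, 0.2]
width: 0.0937
grasp_force: 0.0
```

Request:
{"method": "step_arm", "body": {
  "moves": [
    {"slide": [0,0,0],"twist": 0,"gripper": 0.4},
    {"slide": [0,0,0],"twist": 0,"gripper": 0.2},
    {"slide": [0,0,0],"twist": 0,"gripper": 0},
    {"slide": [0,0,0],"twist": 0,"gripper": -0.2},
    {"slide": [0,0,0],"twist": 0,"gripper": -0.2},
    {"slide": [0,0,0],"twist": 0,"gripper": -0.2}
  ],
  "force": 25
}}

```text
t: 3.35
eef_pos: [0.4597, -0.1692, 0.0315]
tool_rot: [3.129, 0.285, 0.0]
contact_force: [-1.0, 2.2, 5.0]
width: 0.0697
grasp_force: 25.0
```

Request:
{"method": "step_arm", "body": {
  "moves": [
    {"slide": [0,0,-0.02],"twist": 0,"gripper": -0.2},
    {"slide": [0,0,-0.05],"twist": 0,"gripper": -0.2},
    {"slide": [0,0,-0.09],"twist": 0,"gripper": -0.2},
    {"slide": [0,0,-0.12],"twist": 0,"gripper": -0.2},
    {"slide": [0,0,-0.12],"twist": 0,"gripper": -0.2},
    {"slide": [0,0,-0.12],"twist": 0,"gripper": -0.2}
  ]
}}

```text
t: 4.1
eef_pos: [0.4593, -0.1691, 0.1027]
tool_rot: [-3.128, -0.285, 0.001]
contact_force: [0.0, -0.1, -2.5]
width: 0.0696
grasp_force: 25.0
```

Run:
```python
from h import *
go([0.475,-0.055,0.060],74)
go([0.475,-0.055,0.021],74)
```

```text
t 4.10 eef [ 0.4593 -0.1691  0.1027] ycur -79.6 q6 0.96 tilt -1.0000 w 0.0696 F [ 0.  -0.1 -2.5] -> slide [ 0.0601 -0.1823  0.0712] twist 0.1467
t 4.10 eef [ 0.4593 -0.1691  0.1027] ycur -79.6 q6 0.96 tilt -1.0000 w 0.0696 F [ 0.  -0.1 -2.5] -> slide [ 0.0601 -0.1822  0.1362] twist 0.1467
```

Request:
{"method": "step_arm", "body": {
  "moves": [
    {"slide": [0.015,-0.045,0.0],"twist": 0.04,"gripper": -0.2},
    {"slide": [0.035,-0.11,0.01],"twist": 0.09,"gripper": -0.2},
    {"slide": [0.06,-0.182,0.04],"twist": 0.147,"gripper": -0.2},
    {"slide": [0.06,-0.182,0.09],"twist": 0.147,"gripper": -0.2},
    {"slide": [0.06,-0.182,0.115],"twist": 0.147,"gripper": -0.2},
    {"slide": [0.06,-0.182,0.128],"twist": 0.147,"gripper": -0.2},
    {"slide": [0.06,-0.182,0.134],"twist": 0.147,"gripper": -0.2},
    {"slide": [0.06,-0.182,0.134],"twist": 0.147,"gripper": -0.2},
    {"slide": [0.06,-0.182,0.134],"twist": 0.147,"gripper": -0.2}
  ]
}}

```text
t: 5.22
eef_pos: [0.4756, -0.0555, 0.0234]
tool_rot: [3.111, -0.439, 0.002]
contact_force: [-0.9, -0.9, -1.5]
width: 0.0698
grasp_force: 25.0
```

Run:
```python
from h import *
go([0.475,-0.055,0.021],74)
```

```text
t 5.22 eef [ 0.4756 -0.0555  0.0234] ycur -106.1 q6 1.66 tilt -1.0000 w 0.0698 F [-0.9 -0.9 -1.5] -> slide [-0.0012 -0.0005  0.004 ] twist -0.0004
```

Request:
{"method": "step_arm", "body": {
  "moves": [
    {"slide": [0,0,0.0025],"twist": 0,"gripper": -0.2},
    {"slide": [0,0,0.0025],"twist": 0,"gripper": -0.2}
  ]
}}

```text
t: 5.48
eef_pos: [0.4755, -0.0554, 0.0216]
tool_rot: [3.111, -0.439, 0.001]
contact_force: [-0.2, -0.1, -0.2]
width: 0.0697
grasp_force: 25.0
```

Request:
{"method": "step_arm", "body": {
  "moves": [
    {"slide": [0,0,0],"twist": 0,"gripper": 0.6},
    {"slide": [0,0,0],"twist": 0,"gripper": 1},
    {"slide": [0,0,0],"twist": 0,"gripper": 1},
    {"slide": [0,0,-0.05],"twist": 0,"gripper": 1},
    {"slide": [0,0,-0.13],"twist": 0,"gripper": 1},
    {"slide": [0,0,-0.2],"twist": 0,"gripper": 1}
  ]
}}

```text
t: 6.22
eef_pos: [0.4753, -0.0553, 0.143]
tool_rot: [3.111, -0.439, 0.001]
contact_force: [0.3, 0.4, 1.0]
width: 0.0939
grasp_force: 0.0
```

Run:
```python
from h import *
a=np.radians(-105.8); ex=np.array([np.cos(a),np.sin(a)])
print(ex)
p=np.array([.4715,.2378])-.14*ex*0+0*ex
go([p[0]-.05,p[1]+0.03,0.20],74)
```

```text
[-0.27228025 -0.96221799]
t 6.22 eef [ 0.4753 -0.0553  0.143 ] ycur -106.1 q6 1.66 tilt -1.0000 w 0.0939 F [0.3 0.4 1. ] -> slide [-0.235  -0.4927 -0.0951] twist -0.0003
```

Request:
{"method": "step_arm", "body": {
  "moves": [
    {"slide": [-0.01,-0.05,-0.05],"twist": -0.05,"gripper": 1},
    {"slide": [-0.05,-0.13,-0.09],"twist": -0.1,"gripper": 0.5},
    {"slide": [-0.1,-0.21,-0.095],"twist": -0.16,"gripper": 0},
    {"slide": [-0.14,-0.3,-0.095],"twist": -0.22,"gripper": -0.5},
    {"slide": [-0.18,-0.38,-0.095],"twist": -0.28,"gripper": -1},
    {"slide": [-0.208,-0.452,-0.095],"twist": -0.34,"gripper": -1},
    {"slide": [-0.208,-0.452,-0.095],"twist": -0.4,"gripper": -1},
    {"slide": [-0.208,-0.452,-0.095],"twist": -0.46,"gripper": -1},
    {"slide": [-0.208,-0.452,-0.095],"twist": -0.5,"gripper": -1},
    {"slide": [-0.208,-0.452,-0.095],"twist": -0.5,"gripper": -1}
  ]
}}

```text
t: 7.48
eef_pos: [0.4303, 0.2398, 0.1983]
tool_rot: [-2.511, -1.888, 0.0]
contact_force: [-0.4, -0.7, -0.1]
width: 0.0076
grasp_force: 0.0
```

Run:
```python
from h import *
go([0.4715,.2378,0.2],-16)
im,W=cloud("wrist");cv2.imwrite("pics/w2.png",im);np.save("w2.npy",W)
for l in["case","well","cover_pull","tile"]:
    for r in landmark_of(l,"wrist")[:3]: print(l,round(r["score"],2),np.round(r["point"],4))
for zl,zh in((.030,.0335),(.034,.040),(.030,.040),(.045,.052),(.02,.028)):
    m=(np.hypot(W[...,0]-.47,W[...,1]-.238)<.1)&(W[...,2]>zl)&(W[...,2]<zh)
    P=W[m][:,:2].astype(np.float32)
    if len(P)>5: print(zl,len(P),np.median(W[m][:,2]),cv2.minAreaRect(P*1000))
```

```text
t 7.47 eef [0.4303 0.2398 0.1983] ycur -16.1 q6 0.72 tilt -1.0000 w 0.0076 F [-0.4 -0.7 -0.1] -> slide [ 0.0158  0.0669 -0.0028] twist -0.0006
case 0.74 [ 0.4729  0.2382 -0.001 ]
case 0.2 [5.96e-01 1.03e-02 5.00e-04]
well 0.57 [0.4793 0.2711 0.0014]
cover_pull 0.56 [0.4798 0.2698 0.0402]
0.03 965 0.03311266955678942 ((471.85150146484375, 241.9503173828125), (142.06085205078125, 63.88557815551758), 71.78966522216797)
0.034 2053 0.03480505088700963 ((471.3616638183594, 236.8555908203125), (152.1595916748047, 68.33370971679688), 74.0473403930664)
0.03 3842 0.034091140431756733 ((471.3616638183594, 236.8555908203125), (152.1595916748047, 68.33370971679688), 74.0473403930664)
0.045 309 0.04738604528031934 ((479.4311828613281, 265.8690185546875), (11.716978073120117, 33.75579071044922), 74.0188980102539)
0.02 426 0.024890374398054305 ((470.0084533691406, 237.14923095703125), (153.6193389892578, 67.1567611694336), 73.25196075439453)
```

View pics/w2.png

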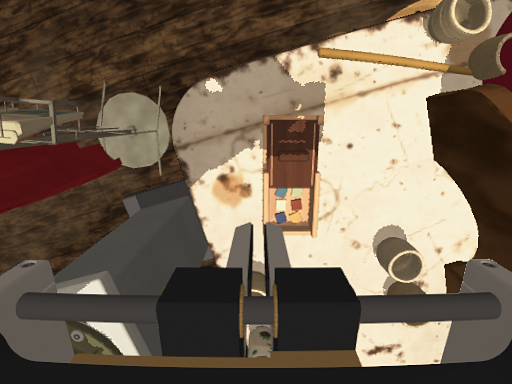

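```bash
cat >> h.py <<'E'
A=np.radians(-106.0);EX=np.array([np.cos(A),np.sin(A)]);EY=np.array([-EX[1],EX[0]]);WC=np.array([.4806,.2690])
def gow(x,y,z,yd=-16): # well frame m, z above counter
    p=WC+x*EX+y*EY; go([p[0],p[1],z],yd)
E
python3 - <<'E'
from h import *
gow(-.017,0,.1);gow(-.017,0,.058);gow(.03,0,.058);gow(.055,0,.058)
E
```

```text
t 7.72 eef [0.4304 0.2398 0.1984] ycur -16.2 q6 0.72 tilt -1.0000 w 0.0003 F [-0.2 -0.3 -0.1] -> slide [0.0984 0.0668 0.1639] twist -0.0009
t 7.72 eef [0.4304 0.2398 0.1984] ycur -16.2 q6 0.72 tilt -1.0000 w 0.0003 F [-0.2 -0.3 -0.1] -> slide [0.0984 0.0668 0.2339] twist -0.0009
t 7.72 eef [0.4304 0.2398 0.1984] ycur -16.2 q6 0.72 tilt -1.0000 w 0.0003 F [-0.2 -0.3 -0.1] -> slide [0.02   0.067  0.2339] twist -0.0009
t 7.72 eef [0.4304 0.2398 0.1984] ycur -16.2 q6 0.72 tilt -1.0000 w 0.0003 F [-0.2 -0.3 -0.1] -> slide [-0.0216  0.0671  0.2339] twist -0.0009
```

Request:
{"method": "step_arm", "body": {
  "moves": [
    {"slide": [0.07,0.05,0.05],"twist": 0,"gripper": -1},
    {"slide": [0.098,0.067,0.14],"twist": 0,"gripper": -1},
    {"slide": [0.098,0.067,0.2],"twist": 0,"gripper": -1},
    {"slide": [0.098,0.067,0.226],"twist": 0,"gripper": -1},
    {"slide": [0.098,0.067,0.233],"twist": 0,"gripper": -1},
    {"slide": [0.098,0.067,0.233],"twist": 0,"gripper": -1}
  ]
}}

```text
t: 8.48
eef_pos: [0.4858, 0.2854, 0.0598]
tool_rot: [2.51, 1.889, 0.003]
contact_force: [0.5, 0.0, 0.4]
width: 0.0004
grasp_force: 0.0
```

Request:
{"method": "step_arm", "body": {
  "moves": [
    {"slide": [-0.01,0,0],"twist": 0,"gripper": -1},
    {"slide": [-0.03,0,0],"twist": 0,"gripper": -1},
    {"slide": [-0.055,0,0],"twist": 0,"gripper": -1},
    {"slide": [-0.08,0,0],"twist": 0,"gripper": -1},
    {"slide": [-0.1,0,0],"twist": 0,"gripper": -1},
    {"slide": [-0.11,0,0],"twist": 0,"gripper": -1},
    {"slide": [-0.11,0,0],"twist": 0,"gripper": -1}
  ]
}}

```text
t: 9.35
eef_pos: [0.4669, 0.2214, 0.0585]
tool_rot: [-2.51, -1.889, 0.001]
contact_force: [-0.2, 0.1, 1.2]
width: 0.0004
grasp_force: 0.0
```

Run:
```python
from h import *
gow(.055,0,.058)
```

```text
t 9.35 eef [0.4669 0.2214 0.0585] ycur -16.1 q6 0.65 tilt -1.0000 w 0.0004 F [-0.2  0.1  1.2] -> slide [-0.0091  0.0001  0.0009] twist -0.0004
```

Request:
{"method": "step_arm", "body": {
  "moves": [
    {"slide": [-0.006,0,0],"twist": 0,"gripper": -1},
    {"slide": [-0.009,0,0],"twist": 0,"gripper": -1},
    {"slide": [-0.009,0,0],"twist": 0,"gripper": -1}
  ]
}}

```text
t: 9.72
eef_pos: [0.466, 0.2183, 0.0587]
tool_rot: [-2.509, -1.889, -0.006]
contact_force: [3.5, 15.2, -5.9]
width: 0.0008
grasp_force: 7.6
```

Request:
{"method": "step_arm", "body": {
  "moves": [
    {"slide": [-0.004,0,0],"twist": 0,"gripper": -1},
    {"slide": [-0.004,0,0],"twist": 0,"gripper": -1}
  ]
}}

```text
t: 9.98
eef_pos: [0.4659, 0.2179, 0.0588]
tool_rot: [-2.508, -1.888, -0.012]
contact_force: [7.5, 31.0, -12.5]
width: 0.0004
grasp_force: 16.0
```

Request:
{"method": "step_arm", "body": {
  "moves": [
    {"slide": [0.015,0,0],"twist": 0,"gripper": -1},
    {"slide": [0.015,0,-0.08],"twist": 0,"gripper": -1},
    {"slide": [-0.03,0,-0.16],"twist": 0,"gripper": -0.5},
    {"slide": [-0.05,0,-0.22],"twist": 0,"gripper": 1},
    {"slide": [-0.05,0,-0.22],"twist": 0,"gripper": 1},
    {"slide": [-0.05,0,-0.22],"twist": 0,"gripper": 1}
  ]
}}

```text
t: 10.72
eef_pos: [0.4563, 0.1855, 0.1896]
tool_rot: [-2.51, -1.889, 0.002]
contact_force: [-0.7, -0.1, -0.7]
width: 0.0371
grasp_force: 0.0
```

Run:
```python
from h import *
gow(.055,0,.19)
im,W=cloud("wrist");cv2.imwrite("pics/w3.png",cv2.resize(im[60:300,150:450],None,fx=2,fy=2));np.save("w3.npy",W)
for l in["case","well","cover_pull"]:
    for r in landmark_of(l,"wrist")[:2]: print(l,round(r["score"],2),np.round(r["point"],4))
Q=(W[...,:2]-WC);X=Q@EX*1000;Y=Q@EY*1000;Z=W[...,2]*1000
near=(abs(Y)<45)&(X>-60)&(X<125)
for n,m in(("bar",near&(Z>44)&(Z<52)),("all>30",near&(Z>29)),("floor",near&(Z>3)&(Z<9)&(abs(Y)<27)&(X<40)),("top34-40",near&(Z>33)&(Z<41))):
    P=W[m][:,:2].astype(np.float32)
    if len(P)>5:
        print(n,len(P),np.round([X[m].min(),X[m].max(),Y[m].min(),Y[m].max(),np.median(Z[m])],1),cv2.minAreaRect(P*1000))
```

```text
t 10.72 eef [0.4563 0.1855 0.1896] ycur -16.0 q6 0.59 tilt -1.0000 w 0.0371 F [-0.7 -0.1 -0.7] -> slide [ 0.0533  0.0006 -0.0007] twist -0.0003
case 0.89 [ 0.4703  0.2382 -0.0029]
well 0.86 [0.4791 0.2728 0.0025]
well 0.68 [ 0.5901  0.0855 -0.0026]
cover_pull 0.73 [0.4627 0.2051 0.0435]
bar 309 [ 62.9  73.8 -17.9  17.6  47.1] ((461.6293640136719, 203.3975372314453), (10.862127304077148, 35.56450271606445), 73.64662170410156)
all>30 38133 [-42.3 109.7 -45.   45.  289.1] ((471.2998352050781, 236.63314819335938), (151.97900390625, 89.98998260498047), 74.0306625366211)
floor 2514 [-37.3  28.8 -27.   27.    5.5] ((481.7805480957031, 273.0852355957031), (66.0429916381836, 53.93727111816406), 74.02393341064453)
top34-40 3223 [-42.3 109.7 -35.6  35.   34.1] ((471.0766906738281, 236.70396423339844), (152.18234252929688, 70.11429595947266), 74.22007751464844)
```

View pics/w3.png

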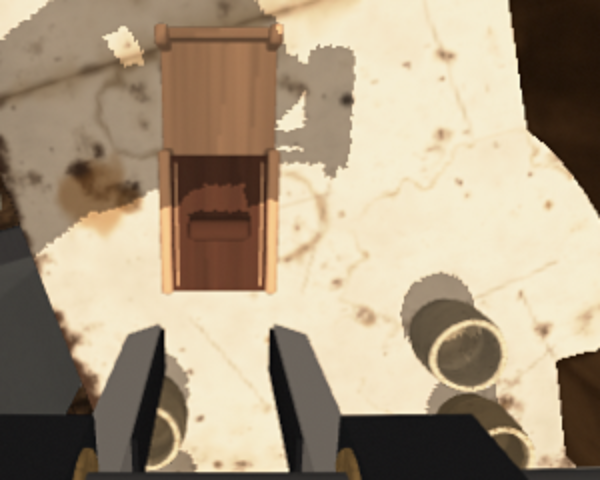

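Request:
{"method": "step_arm", "body": {
  "moves": [
    {"slide": [-0.04,0.015,0],"twist": 0,"gripper": 1},
    {"slide": [-0.12,0.045,0],"twist": 0,"gripper": 1},
    {"slide": [-0.21,0.08,0],"twist": 0,"gripper": 1},
    {"slide": [-0.3,0.11,0],"twist": 0,"gripper": 1},
    {"slide": [-0.377,0.1415,0],"twist": 0,"gripper": 1},
    {"slide": [-0.377,0.1415,0],"twist": 0,"gripper": 1},
    {"slide": [-0.377,0.1415,0],"twist": 0,"gripper": 1}
  ]
}}

```text
t: 11.8
eef_pos: [0.4754, -0.0549, 0.19]
tool_rot: [-2.509, -1.889, 0.001]
contact_force: [0.6, 0.4, 0.4]
width: 0.0937
grasp_force: 0.0
```

Run:
```python
from h import *
im,W=cloud("wrist");cv2.imwrite("pics/w4.png",im);np.save("w4.npy",W)
m=(np.hypot(W[...,0]-.4755,W[...,1]+.055)<.07)&(W[...,2]>.012)&(W[...,2]<.024)
P=W[m][:,:2].astype(np.float32);r=cv2.minAreaRect(P*1000);print(len(P),np.median(W[m][:,2]),r)
c=np.array(r[0])/1000-.010*EX; print(c)
go([c[0],c[1],.0205],-16)
```

```text
2289 0.018180141746111787 ((476.211181640625, -55.9141960144043), (71.18944549560547, 52.80215072631836), 73.84434509277344)
[ 0.47896756 -0.04630158]
t 11.85 eef [ 0.4755 -0.0545  0.1902] ycur -16.0 q6 0.09 tilt -1.0000 w 0.0938 F [-0.1 -0.8  0.5] -> slide [0.0147 0.002  0.2828] twist -0.0000
```

Request:
{"method": "step_arm", "body": {
  "moves": [
    {"slide": [0.0147,0.002,0.06],"twist": 0,"gripper": 1},
    {"slide": [0.0147,0.002,0.14],"twist": 0,"gripper": 1},
    {"slide": [0.0147,0.002,0.22],"twist": 0,"gripper": 1},
    {"slide": [0.0147,0.002,0.265],"twist": 0,"gripper": 1},
    {"slide": [0.0147,0.002,0.2815],"twist": 0,"gripper": 1},
    {"slide": [0.0147,0.002,0.2815],"twist": 0,"gripper": 0.5},
    {"slide": [0.0147,0.002,0.2815],"twist": 0,"gripper": 0.2},
    {"slide": [0.0147,0.002,0.2815],"twist": 0,"gripper": -0.2},
    {"slide": [0.0147,0.002,0.2815],"twist": 0,"gripper": -0.5},
    {"slide": [0.0147,0.002,0.2815],"twist": 0,"gripper": -0.5}
  ],
  "force": 12
}}

```text
t: 13.1
eef_pos: [0.4794, -0.0473, 0.022]
tool_rot: [2.51, 1.889, 0.001]
contact_force: [-0.5, -0.5, 3.9]
width: 0.052
grasp_force: 12.0
```

Request:
{"method": "step_arm", "body": {
  "moves": [
    {"slide": [0,0,0],"twist": 0,"gripper": -0.5},
    {"slide": [0,0,0],"twist": 0,"gripper": -0.5},
    {"slide": [0,0,0],"twist": 0,"gripper": -0.5}
  ]
}}

```text
t: 13.48
eef_pos: [0.4794, -0.0473, 0.022]
tool_rot: [2.51, 1.889, 0.0]
contact_force: [-2.1, 0.0, 5.2]
width: 0.0519
grasp_force: 12.0
```

Request:
{"method": "step_arm", "body": {
  "moves": [
    {"slide": [0,0,-0.01],"twist": 0,"gripper": -0.5},
    {"slide": [0,0,-0.03],"twist": 0,"gripper": -0.5},
    {"slide": [0,0,-0.07],"twist": 0,"gripper": -0.5},
    {"slide": [0,0,-0.12],"twist": 0,"gripper": -0.5},
    {"slide": [0,0,-0.15],"twist": 0,"gripper": -0.5},
    {"slide": [0,0,-0.15],"twist": 0,"gripper": -0.5},
    {"slide": [0,0,-0.15],"twist": 0,"gripper": -0.5}
  ]
}}

```text
t: 14.35
eef_pos: [0.4788, -0.0472, 0.1111]
tool_rot: [-2.509, -1.889, 0.001]
contact_force: [0.0, 0.4, -1.8]
width: 0.0516
grasp_force: 12.0
```

```bash
cat >> h.py <<'E'
def pile(nm=None):
    s=manip.sense();p=s["eef_pos"]
    im,W=cloud("wrist")
    if nm: cv2.imwrite(nm,im)
    Q=W[...,:2]-p[:2];X=Q@EX;Y=Q@EY;Z=W[...,2]-p[2]
    b=(im[...,0].astype(int)>im[...,2]+15)
    m=b&(abs(Y)<.027)&(abs(X)<.07)&(Z<0.03)&(Z>-.09)
    if m.sum()>30:
        q=np.polyfit(X[m],Z[m],1)
        print("blue n",m.sum(),"x",np.round(np.percentile(X[m],[1,99])*1000,1),"y",np.round(np.percentile(Y[m],[1,99])*1000,1),"tilt deg %.1f"%np.degrees(np.arctan(q[0])),"z@0 %.1f"%(q[1]*1000))
    return im,W
E
python3 - <<'E'
from h import *
pile("pics/w5.png")
gow(-.020,0,.14)
E
```

```text
blue n 7010 x [-25.6  40.3] y [-26.5  24.4] tilt deg -0.1 z@0 -4.3
t 14.40 eef [ 0.4788 -0.0472  0.1109] ycur -16.1 q6 0.11 tilt -1.0000 w 0.0519 F [ 0.3 -0.5 -2. ] -> slide [ 0.5406 -0.1429 -0.0484] twist -0.0003
```

View pics/w5.png

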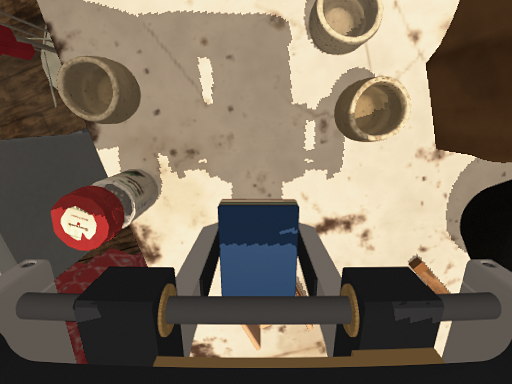

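Request:
{"method": "step_arm", "body": {
  "moves": [
    {"slide": [0.03,-0.008,-0.03],"twist": 0,"gripper": -0.5},
    {"slide": [0.1,-0.026,-0.06],"twist": 0,"gripper": -0.5},
    {"slide": [0.19,-0.05,-0.065],"twist": 0,"gripper": -0.5},
    {"slide": [0.29,-0.077,-0.065],"twist": 0,"gripper": -0.5},
    {"slide": [0.38,-0.1,-0.065],"twist": 0,"gripper": -0.5},
    {"slide": [0.46,-0.122,-0.065],"twist": 0,"gripper": -0.5},
    {"slide": [0.515,-0.136,-0.065],"twist": 0,"gripper": -0.5},
    {"slide": [0.541,-0.143,-0.065],"twist": 0,"gripper": -0.5},
    {"slide": [0.541,-0.143,-0.065],"twist": 0,"gripper": -0.5},
    {"slide": [0.541,-0.143,-0.065],"twist": 0,"gripper": -0.5}
  ]
}}

```text
t: 15.65
eef_pos: [0.4866, 0.2873, 0.1504]
tool_rot: [2.511, 1.888, -0.001]
contact_force: [0.4, -0.1, -1.9]
width: 0.0518
grasp_force: 12.0
```

Run:
```python
from h import *
im,W=pile()
gow(-.020,0,.052)
```

```text
blue n 6997 x [-25.6  40.2] y [-26.3  24.4] tilt deg -0.1 z@0 -3.9
t 15.70 eef [0.4867 0.2873 0.1506] ycur -16.1 q6 0.75 tilt -1.0000 w 0.0520 F [-0.4 -0.6 -0.9] -> slide [ 0.0013 -0.0014  0.1643] twist -0.0007
```

Request:
{"method": "step_arm", "body": {
  "moves": [
    {"slide": [0.0013,-0.0005,0.05],"twist": 0,"gripper": -0.5},
    {"slide": [0.0013,-0.0005,0.11],"twist": 0,"gripper": -0.5},
    {"slide": [0.0013,-0.0005,0.15],"twist": 0,"gripper": -0.5},
    {"slide": [0.0013,-0.0005,0.165],"twist": 0,"gripper": -0.5},
    {"slide": [0.0013,-0.0005,0.167],"twist": 0,"gripper": -0.5},
    {"slide": [0.0013,-0.0005,0.167],"twist": 0,"gripper": -0.5}
  ]
}}

```text
t: 16.45
eef_pos: [0.4869, 0.2893, 0.0515]
tool_rot: [2.51, 1.889, 0.002]
contact_force: [-0.1, 0.1, -1.6]
width: 0.052
grasp_force: 12.0
```

Request:
{"method": "step_arm", "body": {
  "moves": [
    {"slide": [0,0,0.003],"twist": 0,"gripper": -0.5},
    {"slide": [0,0,0.006],"twist": 0,"gripper": -0.5},
    {"slide": [0,0,0.009],"twist": 0,"gripper": -0.5},
    {"slide": [0,0,0.009],"twist": 0,"gripper": -0.5}
  ]
}}

```text
t: 16.95
eef_pos: [0.4865, 0.2892, 0.0452]
tool_rot: [2.51, 1.889, 0.0]
contact_force: [-0.3, -2.1, 1.7]
width: 0.0517
grasp_force: 12.0
```

Run:
```python
from h import *
im,W=pile()
gow(-.020,0,.052)
```

```text
blue n 6758 x [-24.8  42.8] y [-26.4  24.4] tilt deg -5.5 z@0 -3.7
t 17.00 eef [0.4865 0.2892 0.0452] ycur -16.1 q6 0.75 tilt -1.0000 w 0.0517 F [-0.2 -2.6  1.4] -> slide [-0.0017 -0.0002 -0.0114] twist -0.0003
```

Request:
{"method": "step_arm", "body": {
  "moves": [
    {"slide": [0,0,0.002],"twist": 0,"gripper": -0.5},
    {"slide": [0,0,0.004],"twist": 0,"gripper": -0.5},
    {"slide": [0,0,0.006],"twist": 0,"gripper": -0.5},
    {"slide": [0,0,0.006],"twist": 0,"gripper": -0.5}
  ]
}}

```text
t: 17.5
eef_pos: [0.4865, 0.2892, 0.0413]
tool_rot: [2.51, 1.889, 0.0]
contact_force: [0.6, -2.6, 1.9]
width: 0.0518
grasp_force: 12.0
```

Run:
```python
from h import *
im,W=pile()
gow(-.010,0,.0405)
```

```text
blue n 5895 x [-22.9  43.1] y [-26.3  24.3] tilt deg -16.6 z@0 -2.5
t 17.55 eef [0.4865 0.2892 0.0413] ycur -16.1 q6 0.75 tilt -1.0000 w 0.0520 F [ 0.7 -3.   1.8] -> slide [-0.0184 -0.0001  0.0014] twist -0.0003
```

Request:
{"method": "step_arm", "body": {
  "moves": [
    {"slide": [-0.004,0,0.0005],"twist": 0,"gripper": -0.5},
    {"slide": [-0.008,0,0.001],"twist": 0,"gripper": -0.5},
    {"slide": [-0.012,0,0.0017],"twist": 0,"gripper": -0.5},
    {"slide": [-0.016,0,0.0025],"twist": 0,"gripper": -0.5},
    {"slide": [-0.019,0,0.0033],"twist": 0,"gripper": -0.5},
    {"slide": [-0.019,0,0.0033],"twist": 0,"gripper": -0.5}
  ]
}}

```text
t: 18.3
eef_pos: [0.4833, 0.2782, 0.0395]
tool_rot: [-2.51, -1.889, 0.0]
contact_force: [-0.1, -0.3, -1.1]
width: 0.0519
grasp_force: 12.0
```

Run:
```python
from h import *
im,W=pile("pics/w6.png")
gow(-.010,0,.0405)
```

```text
blue n 5625 x [-23.1  38.8] y [-26.4  24.4] tilt deg -16.2 z@0 -2.5
t 18.35 eef [0.4833 0.2783 0.0395] ycur -16.1 q6 0.74 tilt -1.0000 w 0.0518 F [ 0.   0.  -0.9] -> slide [ 0.0006 -0.0001 -0.0017] twist -0.0003
```

View pics/w6.png

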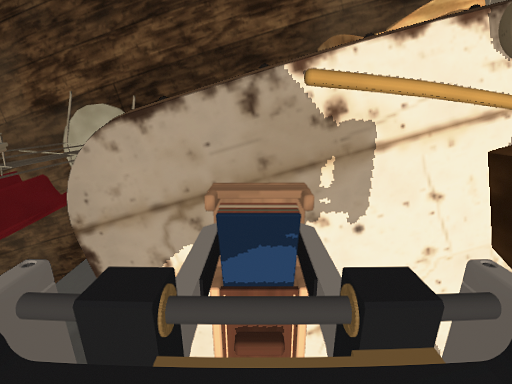

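Request:
{"method": "step_arm", "body": {
  "moves": [
    {"slide": [-0.0033,0,0],"twist": 0,"gripper": -0.5},
    {"slide": [-0.0033,0,0.002],"twist": 0,"gripper": -0.5},
    {"slide": [-0.0033,0,0.005],"twist": 0,"gripper": -0.5},
    {"slide": [-0.0033,0,0.008],"twist": 0,"gripper": -0.5},
    {"slide": [-0.0033,0,0.008],"twist": 0,"gripper": -0.5}
  ]
}}

```text
t: 18.98
eef_pos: [0.4829, 0.2766, 0.0346]
tool_rot: [-2.51, -1.89, -0.001]
contact_force: [1.4, 4.3, -0.6]
width: 0.0519
grasp_force: 12.0
```

Run:
```python
from h import *
im,W=pile()
gow(-.0075,0,.028)
```

```text
blue n 5983 x [-23.7  37.6] y [-26.4  24.5] tilt deg -10.2 z@0 -2.5
t 19.02 eef [0.4829 0.2766 0.0347] ycur -16.1 q6 0.73 tilt -1.0000 w 0.0520 F [ 2.9  3.9 -0.8] -> slide [-0.0007 -0.0002  0.0112] twist -0.0003
```

Request:
{"method": "step_arm", "body": {
  "moves": [
    {"slide": [0.0012,0,0.002],"twist": 0,"gripper": -0.5},
    {"slide": [0.0012,0,0.005],"twist": 0,"gripper": -0.5},
    {"slide": [0.0012,0,0.008],"twist": 0,"gripper": -0.5},
    {"slide": [0.0012,0,0.0105],"twist": 0,"gripper": -0.5},
    {"slide": [0.0012,0,0.0105],"twist": 0,"gripper": -0.5}
  ]
}}

```text
t: 19.65
eef_pos: [0.4828, 0.277, 0.0281]
tool_rot: [-2.51, -1.89, 0.001]
contact_force: [0.4, 1.0, -0.1]
width: 0.0519
grasp_force: 12.0
```

Run:
```python
from h import *
im,W=pile()
gow(-.0075,0,.028)
```

```text
blue n 6706 x [-24.4  38.9] y [-26.4  24.5] tilt deg -1.7 z@0 -2.6
t 19.70 eef [0.4828 0.277  0.0282] ycur -16.1 q6 0.74 tilt -1.0000 w 0.0520 F [ 0.9 -0.  -0.6] -> slide [-0.0013  0.0002  0.0003] twist -0.0003
```

Request:
{"method": "step_arm", "body": {
  "moves": [
    {"slide": [0,0,0.002],"twist": 0,"gripper": -0.5},
    {"slide": [0,0,0.002],"twist": 0,"gripper": -0.5},
    {"slide": [0,0,0.002],"twist": 0,"gripper": 0.4},
    {"slide": [0,0,0.002],"twist": 0,"gripper": 0.6},
    {"slide": [0,0,0.002],"twist": 0,"gripper": 0.6},
    {"slide": [0,0,-0.06],"twist": 0,"gripper": 0.6},
    {"slide": [0,0,-0.14],"twist": 0,"gripper": 0.6},
    {"slide": [0,0,-0.2],"twist": 0,"gripper": 0.6},
    {"slide": [0,0,-0.2],"twist": 0,"gripper": 0.6}
  ]
}}

```text
t: 20.82
eef_pos: [0.4839, 0.2776, 0.1511]
tool_rot: [2.509, 1.889, 0.008]
contact_force: [0.2, -0.1, -0.8]
width: 0.0755
grasp_force: 0.0
```

Run:
```python
from h import *
im,W=cloud("wrist");cv2.imwrite("pics/w7.png",im)
Q=(W[...,:2]-WC);X=Q@EX*1000;Y=Q@EY*1000;Z=W[...,2]*1000
b=(im[...,0].astype(int)>im[...,2]+15)&(abs(Y)<35)&(X>-50)&(X<30)&(Z>10)&(Z<50)
P=W[b][:,:2].astype(np.float32)
print(b.sum(),np.percentile(X[b],[1,99]),np.percentile(Y[b],[1,99]),np.percentile(Z[b],[2,50,98]),np.polyfit(X[b],Z[b],1),cv2.minAreaRect(P*1000))
bar=(abs(Y)<22)&(X>40)&(X<100)&(Z>44)&(Z<52)
if bar.any(): print("bar",X[bar].min(),X[bar].max())
gow(.090,0,.12);gow(.090,0,.059);gow(.016,0,.059)
```

```text
2667 [-40.14794103  29.14681273] [-27.49072412  28.28332108] [20.58753337 22.08255359 23.89379746] [3.54851284e-03 2.22769533e+01] ((480.888427734375, 274.86083984375), (71.32994079589844, 66.89088439941406), 74.16958618164062)
bar 62.16450508698618 73.3979401713265
t 20.88 eef [0.4832 0.2772 0.1491] ycur -16.1 q6 0.74 tilt -1.0000 w 0.0753 F [ 0.3  0.  -0.2] -> slide [-0.1644 -0.0003  0.0483] twist -0.0003
t 20.88 eef [0.4832 0.2772 0.1491] ycur -16.1 q6 0.74 tilt -1.0000 w 0.0753 F [ 0.3  0.  -0.2] -> slide [-0.1645 -0.0004  0.15  ] twist -0.0003
t 20.88 eef [0.4832 0.2772 0.1491] ycur -16.1 q6 0.74 tilt -1.0000 w 0.0753 F [ 0.3  0.  -0.2] -> slide [-0.0412 -0.0005  0.1501] twist -0.0003
```

View pics/w7.png

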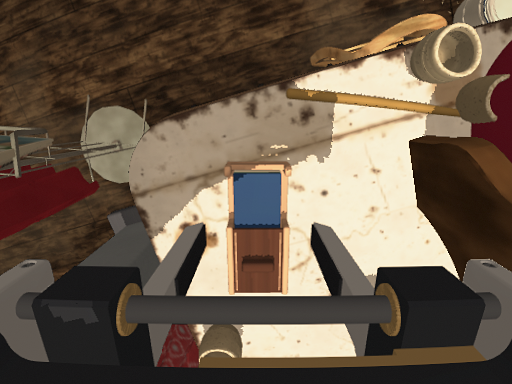

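Request:
{"method": "step_arm", "body": {
  "moves": [
    {"slide": [-0.06,0,0],"twist": 0,"gripper": -1},
    {"slide": [-0.13,0,0],"twist": 0,"gripper": -1},
    {"slide": [-0.168,0,0.02],"twist": 0,"gripper": -1},
    {"slide": [-0.168,0,0.06],"twist": 0,"gripper": -1},
    {"slide": [-0.168,0,0.11],"twist": 0,"gripper": -1},
    {"slide": [-0.168,0,0.142],"twist": 0,"gripper": -1},
    {"slide": [-0.168,0,0.15],"twist": 0,"gripper": -1},
    {"slide": [-0.168,0,0.15],"twist": 0,"gripper": -1}
  ]
}}

```text
t: 21.88
eef_pos: [0.4549, 0.1802, 0.0581]
tool_rot: [-2.51, -1.889, 0.001]
contact_force: [0.2, 0.6, 0.4]
width: 0.0011
grasp_force: 0.0
```

Run:
```python
from h import *
gow(.020,0,.059)
```

```text
t 21.88 eef [0.4549 0.1802 0.0581] ycur -16.1 q6 0.58 tilt -1.0000 w 0.0011 F [0.2 0.6 0.4] -> slide [ 0.1208  0.0003 -0.0016] twist -0.0003
```

Request:
{"method": "step_arm", "body": {
  "moves": [
    {"slide": [0.02,0,0],"twist": 0,"gripper": -1},
    {"slide": [0.045,0,0],"twist": 0,"gripper": -1},
    {"slide": [0.07,0,0],"twist": 0,"gripper": -1},
    {"slide": [0.095,0,0],"twist": 0,"gripper": -1},
    {"slide": [0.115,0,0],"twist": 0,"gripper": -1},
    {"slide": [0.121,0,0],"twist": 0,"gripper": -1},
    {"slide": [0.121,0,0],"twist": 0,"gripper": -1}
  ]
}}

```text
t: 22.75
eef_pos: [0.4751, 0.2501, 0.0582]
tool_rot: [-2.51, -1.89, 0.0]
contact_force: [-0.6, -0.2, -0.2]
width: 0.0005
grasp_force: 0.0
```

Request:
{"method": "step_arm", "body": {
  "moves": [
    {"slide": [0.004,0,0],"twist": 0,"gripper": -1},
    {"slide": [0.006,0,0],"twist": 0,"gripper": -1},
    {"slide": [0.006,0,0],"twist": 0,"gripper": -1}
  ]
}}

```text
t: 23.12
eef_pos: [0.4761, 0.2534, 0.0584]
tool_rot: [-2.51, -1.889, 0.0]
contact_force: [-1.2, -0.7, 0.3]
width: 0.0005
grasp_force: 0.3
```

Request:
{"method": "step_arm", "body": {
  "moves": [
    {"slide": [0.003,0,0],"twist": 0,"gripper": -1},
    {"slide": [0.003,0,0],"twist": 0,"gripper": -1}
  ]
}}

```text
t: 23.38
eef_pos: [0.4762, 0.2538, 0.0583]
tool_rot: [2.509, 1.889, -0.005]
contact_force: [-3.6, -12.5, 5.6]
width: 0.0005
grasp_force: 6.6
```

Request:
{"method": "step_arm", "body": {
  "moves": [
    {"slide": [0.003,0,0],"twist": 0,"gripper": -1},
    {"slide": [0.003,0,0],"twist": 0,"gripper": -1}
  ]
}}

```text
t: 23.62
eef_pos: [0.4763, 0.2541, 0.0583]
tool_rot: [2.508, 1.888, -0.01]
contact_force: [-7.4, -24.7, 12.8]
width: 0.0002
grasp_force: 13.0
```

Request:
{"method": "step_arm", "body": {
  "moves": [
    {"slide": [-0.02,0,0],"twist": 0,"gripper": -1},
    {"slide": [-0.03,0,-0.06],"twist": 0,"gripper": -1},
    {"slide": [-0.08,0,-0.15],"twist": 0,"gripper": -1},
    {"slide": [-0.1,0,-0.22],"twist": 0,"gripper": -1},
    {"slide": [-0.1,0,-0.22],"twist": 0,"gripper": -1},
    {"slide": [-0.1,0,-0.22],"twist": 0,"gripper": -1}
  ]
}}

```text
t: 24.38
eef_pos: [0.4603, 0.1993, 0.1896]
tool_rot: [-2.51, -1.889, 0.001]
contact_force: [0.1, -0.3, 0.5]
width: 0.0004
grasp_force: 0.0
```

Run:
```python
from h import *
im,W=cloud("wrist")
Q=(W[...,:2]-WC);X=Q@EX*1000;Y=Q@EY*1000;Z=W[...,2]*1000
bar=(abs(Y)<22)&(X>-30)&(X<100)&(Z>44)&(Z<52)
print("bar",bar.sum(),X[bar].min(),X[bar].max())
cv2.imwrite("pics/w8.png",im)
```

```text
bar 341 -4.075197328422729 6.617747125956551
```

View pics/w8.png

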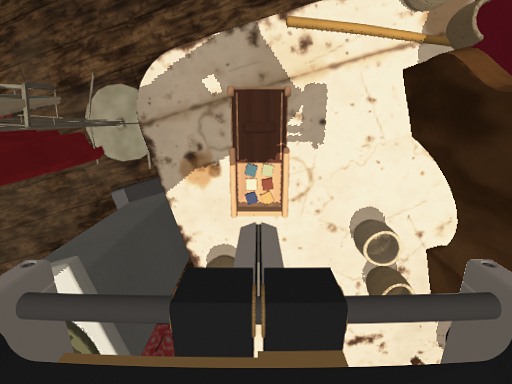

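The picture shows the cover fully over the front well (rows 90–160) with the bar centred at well x ≈ 1 mm, so the cover is shut.

```bash
python3 -c "
from rig import ticket
print(ticket.job_done())"
```

```text
the job is handed in; nothing more can be done
None
```

The three tiles are packed flat in the front well and the cover is pushed shut to its stop. I handed the job in at about 24 s of robot time, but the hand-in returned no verdict, so I don't know how it was judged.

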